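# Square up a laminated handwheel blank and hold its splined hub home

### The job

We are dry-fitting the blank for a plywood handwheel: tap the three loose plywood plates in the jig up against both of its dark fences until their edges are flush and the splined bores line up. Then pick up the steel hub by its stem, turn it until its six splines match the slots, slide it down through all three plates until its flange sits on the top plate, and keep it pressed there against the jig's ejector spring, because I am about to put a clamp on: finish while still gripping the stem and pressing. Leave the glue bottle, screwdriver and brush where they are.

Things in the scene. Friction and masses are not known exactly. Their poses are not given: they have to be found in the camera images.
- jig: plywood jig screwed to the bench; origin on the bench under the middle of its bore, axes along its edges, z up. Base 36 mm high, from -40 to +70 mm in x and -70 to +40 mm in y, so the plates overhang its open -x and +y sides. On it two dark wooden fences, 22 mm wide, 16 mm high (tops 52 mm above the bench), along the +x and -y sides, inner faces at x = +45 and y = -45 mm
- jig_bore (a point): centre of the base's top face, 36 mm above the bench, on the jig's z axis, over a round well 55 mm wide that holds the ejector. When the plates are flush with both fences, their bores are centred here and their axes are the jig's axes
- plate_bottom: lowest of three loose plywood plates, 90 x 90 x 6 mm, 50 g, on the jig base; origin at the centre of its underside, axes along its edges. Central through bore with six slots: 33 mm wide over the teeth, 47 mm across slots, slots 10.5 mm wide, one along +x and one every 60 degrees. It starts 6 to 16 mm short of each fence and up to 0.1 rad askew
- plate_middle: second plate, same size and bore, lying loose on the bottom plate and likewise out of line; origin at the centre of its underside
- plate_top: uppermost plate, same size and bore, with a scribed circle, loose on the middle plate and likewise out of line; origin at the centre of its underside; its upper face is 54 mm above the bench
- hub: steel hub, about 250 g, 78 mm tall, standing on its splined end; origin at the centre of its lower end, z up. Upwards: 27 mm shank with six splines 7 mm wide, 44 mm over the splines, core 30 mm, one spline along +x and one every 60 degrees, lower 4 mm chamfered; hexagonal flange 6 mm thick, 54 mm across flats, corners over the splines; stem from 33 to 78 mm
- hub_stem (a point): point on the hub's axis in its stem, 58 mm above the hub's origin: the place to grip. The stem is 26 mm in diameter with two flats 20 mm apart facing the hub's +y and -y. Fully home in the jig the hub's origin is 27 mm and this point 85 mm above the bench; it fits at any multiple of 60 degrees, with 1.5 mm clearance all round
- ejector (a joint): round sprung brass ejector, 38 mm wide, in the well: 0 = up, its face 0.5 mm below the top of the base; grows as it is pressed down, in m; about 2 N to start, 10 N at 0.0085 where the hub is fully home. It lifts the hub about 8 mm again if the hub is let go
- glue_bottle: white glue bottle with red cap, 53 mm diameter, 168 mm tall, standing; origin at the centre of its foot; a bystander
- driver_yellow: screwdriver with yellow handle, 31 x 212 x 24 mm, lying; origin at the centre of its underside; a bystander
- dust_brush: bench brush with wooden handle and black bristles, 160 x 44 x 14 mm, lying; origin at the centre of its underside; a bystander

How it is judged:
By the outcome, as a careful person would: the job done as asked, in the order asked, and still so for the second after the job is handed in, while the arm keeps its last pose, push and grip.
It also fails if it takes over 72 s, if anything falls off the work surface, if the arm or the gripper's body presses on something with over 40 N, if the wrist force passes 120 N, or if a joint passes its speed limit or range.

### The arm

A 6-joint arm with a two-finger parallel gripper is mounted at the origin on a cart in front of the work surface, level with it; the furniture and walls round the work are solid. World frame = base frame: x ahead of the robot, y to its left, z up, the work surface at z = 0. Lengths are in m, angles in rad, forces in N, time in s.
With the tool pointing down it reaches from about 0.325 to 0.875 m from the base axis. Payload 4.4 kg.
Tool frame: the origin (TCP) lies between the finger pads; the fingertips stand 25 mm ahead of it and the grasp point (between the pads) lies 6 mm ahead of it; z points along the fingers, y is the direction in which the jaws open and shut (so a half turn about z gives the same grasp; the last joint's range is limited). The gripper opens to 85 mm and grips with 20 to 120 N. Pads are 22 mm wide; open, the fingers measure 114 mm over their backs; the gripper's body (76 mm by 85 mm) begins 54 mm behind the grasp point. The pads swing forward as they close: fully open they stand 13 mm farther back than shut.
Start: joints at [-1.276, 0.207, 1.542, -0, 1.393, -0.15], TCP at [0.248, -0.519, 0.256] pointing down, gripper open.
Joint ranges: [-2.73, 2.73], [-0.86, 2.22], [0.23, 2.46], [-1.11, 4.25], [0.08, 2.63], [-2.82, 2.82]. Speed limits (rad/s): [2.79, 2.79, 3.14, 3.14, 3.14, 3.14].

### API

Orientations are given as a rotation vector (axis times angle).
In Python, from station import r gives the robot as it stands.
- The arm moves only by the tool apply_moves, never from a script. Its argument "plan" is a list of rows, each an object of numbers: "tx", "ty", "tz": the shift along the tool's x, y, z in cm; "ax", "ay", "az": the turn, a rotation vector about the tool's x, y, z in degrees; "jaw": the closure, from 0 (fully open) to 1 (shut). In form: [{"tx": .., "ty": .., "tz": .., "ax": .., "ay": .., "az": .., "jaw": ..}, ...]. A call has 1 to 8 rows; each row is the pose to reach, as a shift and turn from the pose commanded when the call began, along the tool's axes at that moment; what a row does not reach only later rows make up. A row lasts 1/8 s, in which the tool goes at most 62.5 mm and 10.7 degrees, less where a joint would pass 70% of its speed; a pose out of reach is approached as far as the arm can. A call with a gripper value outside its range is refused whole. The fingers move at their own pace and stop on an object; "squeeze" is the grip in N (left out, the last holds). Time passes only in rows, so rows that repeat a pose let the fingers close. It gives the time, the measured TCP pose, the force and the opening at its end, in the units of the state.
- r.state(): the state, without advancing time (a new reading comes with each control period).
- r.capture(name): name is "side" or "top"; returns (picture, depth): 400x640x3 uint8, red, green, blue; 400x640 float32, m along the optical axis (not along the pixel's ray), 0 where there is no reading.
- r.camera_params(name): a dict with "intrinsics" (3x3 intrinsics, pixels), "R" (3x3) and "t" (3): a world point X has camera coordinates R X + t. Camera axes: x right, y down, z forward; pixel columns grow to the right and rows downward; lengths in m; the calibration is good to about 2 mm. A picture is of the moment at which its call begins. camera_params takes no time and is no camera call.
- r.hand_in(): hands the job in, once; it reports no verdict.
Trained networks look in the newest picture that a camera, given by its name, has taken for a name from the list of things; names that differ only in an ending like _2 or _b are one class to them, and where a whole thing is asked for, a point or a joint stands for the part that bears it (a point fixed in the world has none). Each returns a list of dicts, best first, with "score" (0 to 1); they miss things now and then, are a little off and sometimes report something else, mostly with a low value. They report only what shows in the picture. A call takes as long as a camera call.
- r.search_frame(camera, query): "position" ([x, y, z] in m, in world coordinates, good to about 4 mm: the middle of the surface that is visible of it).
- r.tip_of(camera, query): "position" ([x, y, z] in m, in world coordinates, good to about 4 mm: a listed point, or the origin of a listed thing).
The state is a dict: "t": time; "joints": joint angles; "qd": joint speeds; "effort": joint torques, N m; "position": TCP position; "ee_rot": TCP orientation; "wrist_force": force on the tool from outside, world axes, zero at the start; "torque": the same for the moment, N m; "grip_width": finger opening in m.
Only numpy, scipy, OpenCV 4.12 (cv2) and the standard library are available. Lean on these libraries where they do the work, as an engineer would, in place of code of your own. Each camera call takes 0.05 s, during which the arm holds its last target. There are 200 camera calls.

## Working session

There is one attempt and no reset: what is moved stays moved. The work goes in short steps, Python scripts to look and compute and a tool call to move; the robot and the scene stay as the last step left them, time stands still between calls to the robot, and variables do not carry over. Pictures are saved under pics/ and viewed, about 8 in all and at most 12, crops included, and the job is handed in when it is done.

Besides the shell and the picture viewer there is one more tool, called after "Request:" by a JSON object that holds its "op" and its "data", one argument or row to a line. apply_moves: Moves the arm, as the interface text tells. Its arguments: {"type":"object","properties":{"plan":{"type":"array"},"squeeze":{"type":"number"}},"required":["plan"]}

```bash
mkdir -p pics; ls; cat > h.py <<'E'
import numpy as np, cv2
from station import r
from scipy.spatial.transform import Rotation as Rot
def cap(n,f=None):
    p,d=r.capture(n)
    if f: cv2.imwrite('pics/'+f,p[:,:,::-1])
    return p,d
def world(n,d,us,vs):
    c=r.camera_params(n);K=np.array(c['intrinsics']);R=np.array(c['R']);t=np.array(c['t'])
    z=d[vs,us];P=np.stack([(us-K[0,2])*z/K[0,0],(vs-K[1,2])*z/K[1,1],z],-1)
    return (P-t)@R
def proj(n,X):
    c=r.camera_params(n);q=(np.array(c['R'])@np.atleast_2d(X).T).T+c['t'];q=q@np.array(c['intrinsics']).T
    return q[:,:2]/q[:,2:]
E
python3 - <<'E'
from h import *
s=r.state();print({k:np.round(v,3).tolist() for k,v in s.items()})
a,_=cap('side','s0.png');b,_=cap('top','t0.png')
for n in('side','top'):
    c=r.camera_params(n);print(n,np.round(-np.array(c['R']).T@np.array(c['t']),3),np.round(c['R'],2).tolist(),c['intrinsics'])
for n in('side','top'):
  for q in('jig','jig_bore','plate_top','hub','hub_stem','glue_bottle','driver_yellow','dust_brush'):
    print(n,q,[(np.round(x['position'],3).tolist(),round(x['score'],2)) for x in r.tip_of(n,q)[:2]])
E
```

```text
pics
{'t': 0.0, 'joints': [-1.275, 0.207, 1.543, 0.0, 1.393, -0.15], 'qd': [-0.0, 0.0, -0.0, 0.002, -0.0, 0.0], 'effort': [-0.0, -38.303, -29.16, -0.0, 0.011, -0.0], 'position': [0.248, -0.518, 0.255], 'ee_rot': [-3.062, -0.694, 0.0], 'wrist_force': [0.026, -0.372, 0.831], 'torque': [0.033, 0.045, 0.041], 'grip_width': 0.085}
side [0.198 1.045 0.868] [[-0.93, -0.38, 0.02], [-0.25, 0.57, -0.78], [0.28, -0.73, -0.62]] [[456.95355618   0.         316.05218622]
 [  0.         456.95355618 199.55558977]
 [  0.           0.           1.        ]]
top [0.497 0.087 1.184] [[-0.02, -1.0, -0.0], [-1.0, 0.02, -0.07], [0.07, 0.0, -1.0]] [[376.87113015   0.         318.96164784]
 [  0.         376.87113015 203.90317966]
 [  0.           0.           1.        ]]
side jig [([0.543, -0.346, -0.004], 0.92)]
side jig_bore [([0.542, -0.349, 0.034], 0.79)]
side plate_top [([0.528, -0.34, 0.044], 0.62)]
side hub [([0.46, 0.367, 0.002], 0.69)]
side hub_stem [([0.461, 0.365, 0.061], 0.82)]
side glue_bottle [([0.72, -0.191, 0.002], 0.58)]
side driver_yellow [([0.572, 0.536, 0.002], 0.61), ([0.526, -0.341, 0.044], 0.18)]
side dust_brush [([0.429, -0.028, 0.0], 0.58)]
top jig [([0.542, -0.346, -0.003], 0.67)]
top jig_bore [([0.543, -0.348, 0.039], 0.63), ([0.545, -0.347, -0.005], 0.43)]
top plate_top [([0.53, -0.344, 0.047], 0.82)]
top hub [([0.465, 0.371, -0.001], 0.59), ([0.463, 0.366, 0.058], 0.32)]
top hub_stem [([0.465, 0.367, 0.055], 0.49)]
top glue_bottle [([0.717, -0.194, -0.002], 0.82), ([0.461, 0.371, -0.001], 0.23)]
top driver_yellow [([0.543, -0.344, -0.003], 0.74), ([0.573, 0.529, 0.0], 0.69)]
top dust_brush [([0.43, -0.026, 0.002], 0.56)]
```

```bash
python3 - <<'E'
import cv2,numpy as np
from h import *
s=cv2.imread('pics/s0.png');t=cv2.imread('pics/t0.png')
def crop(im,n,X,h,k):
    u,v=proj(n,X)[0].astype(int);print(n,u-h,v-h);u0=max(0,u-h);v0=max(0,v-h)
    return cv2.resize(im[v0:v0+2*h,u0:u0+2*h],(400,300) if 0 else (k,k),interpolation=cv2.INTER_CUBIC)
J=[.543,-.346,.045];H=[.463,.368,.04]
a=[crop(s,'side',J,50,400),crop(t,'top',J,40,400)]
b=[crop(s,'side',H,40,200),crop(t,'top',H,30,200),cv2.resize(t[0:400:1],(320,200))]
img=np.vstack([np.hstack(a),cv2.resize(np.hstack(b),(800,200)) if sum(x.shape[1] for x in b)!=800 else np.hstack(b)])
cv2.imwrite('pics/c0.png',img)
E
```

```text
side 319 84
top 423 173
side 273 243
top 197 213
```

View pics/c0.png

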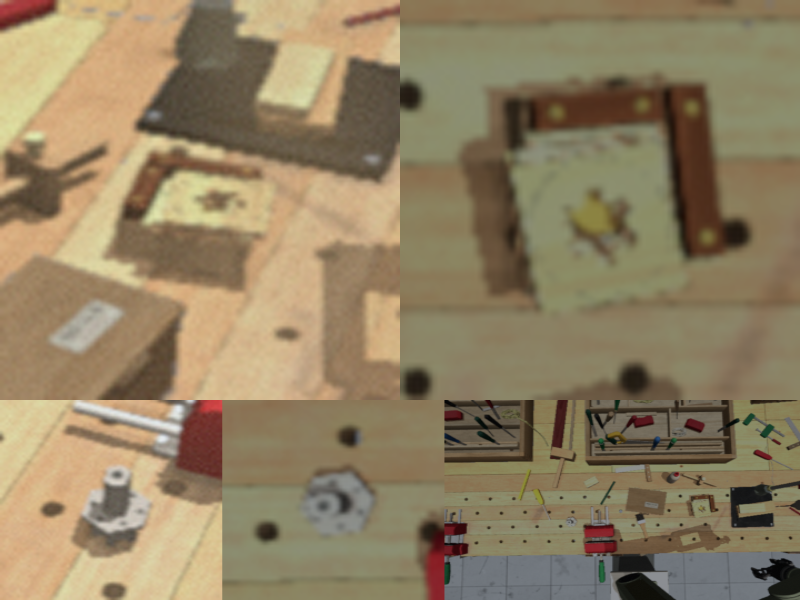

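View pics/t0.png

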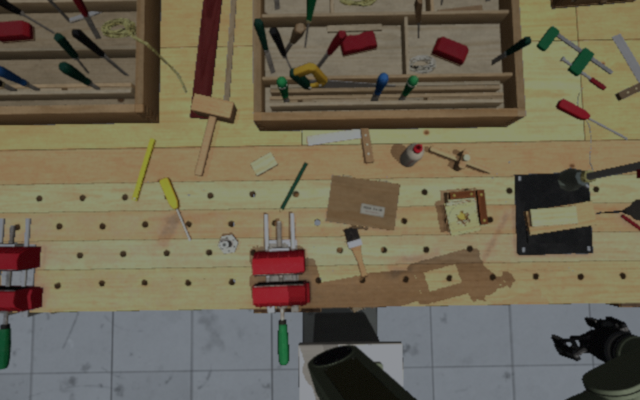

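```bash
python3 - <<'E'
from h import *
for n in('top','side'):
    A=[r.capture(n) for _ in range(6)]
    P=np.mean([a[0] for a in A],0); D=np.stack([a[1] for a in A]);D[D==0]=np.nan;D=np.nanmedian(D,0)
    np.savez(f'{n}0.npz',P=P,D=D)
# rectified orthographic views: plane z=.053 around jig, z=.033/.078 around hub, 0.4mm/px
def ortho(n,c,z,half,N):
    P=np.load(f'{n}0.npz')['P'].astype(np.uint8)
    g=np.linspace(half,-half,N)
    X=np.stack([np.repeat(c[0]+g[:,None],N,1),np.repeat(c[1]+g[None],N,0),np.full((N,N),z)],-1)
    m=proj(n,X.reshape(-1,3)).reshape(N,N,2).astype(np.float32)
    return cv2.remap(P,m[...,0],m[...,1],cv2.INTER_CUBIC)[:,:,::-1]
J=[.543,-.347];H=[.463,.368]
im=np.hstack([ortho('top',J,.053,.09,400),ortho('side',J,.053,.09,400)])
im2=np.hstack([ortho('top',H,.033,.045,200),ortho('top',H,.078,.045,200),ortho('side',H,.033,.045,200),ortho('side',H,.078,.045,200)])
o=np.vstack([im,im2]);o=np.clip(o*1.3,0,255).astype(np.uint8)
cv2.imwrite('pics/o1.png',o)
for n in('top','side'):
    D=np.load(f'{n}0.npz')['D']
    for nm,X in (('plate',[.51,-.36,.054]),('hubstem',[.463,.368,.078]),('box',[.5,-.06,.03]),('fence',[.6,-.35,.052]),('bench',[.43,-.25,0])):
        u,v=np.round(proj(n,X)[0]).astype(int);uu,vv=np.meshgrid(range(u-1,u+2),range(v-1,v+2));print(n,nm,np.round(np.nanmedian(world(n,D,uu.ravel(),vv.ravel()),0),3))
E
```

```text
top plate [ 0.51  -0.361  0.055]
top hubstem [0.464 0.368 0.079]
top box [ 0.501 -0.063  0.001]
top fence [ 0.601 -0.351  0.053]
top bench [ 0.429 -0.251  0.   ]
side plate [ 0.509 -0.363  0.056]
side hubstem [0.462 0.37  0.079]
side box [ 0.504 -0.073  0.018]
side fence [ 0.601 -0.349  0.053]
side bench [ 0.43  -0.253 -0.001]<stdin>:4: RuntimeWarning: All-NaN slice encountered
```

View pics/o1.png

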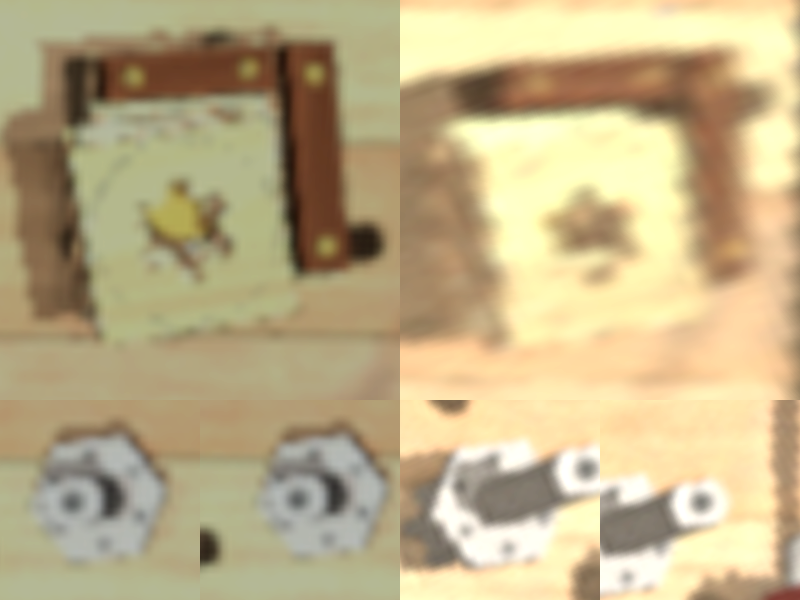

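```bash
python3 - <<'E'
from h import *
from scipy.optimize import minimize
out=[]
def ortho(n,c,z,half,N):
    P=np.load(f'{n}0.npz')['P'].astype(np.float32)
    g=np.linspace(half,-half,N)
    X=np.stack([np.repeat(c[0]+g[:,None],N,1),np.repeat(c[1]+g[None],N,0),np.full((N,N),z)],-1)
    m=proj(n,X.reshape(-1,3)).reshape(N,N,2).astype(np.float32)
    return cv2.remap(P,m[...,0],m[...,1],cv2.INTER_LINEAR)
H=np.array([.463,.368])
for n in('top','side'):
    o=ortho(n,H,.078,.03,400);out.append(o[:,:,::-1])
    g=np.linspace(.03,-.03,400);Xx,Yy=np.meshgrid(g,g,indexing='ij')
    L=o.mean(2)
    # fit filled shape at z=.078: disk r13 cut by two flats at hyp yaw; score contrast in/out ring, hole excluded
    for deg in (-85,-25,35):
        best=None
        for cx in np.arange(-.012,.0121,.001):
            for cy in np.arange(-.012,.0121,.001):
                for dd in (-6,0,6):
                    a=np.deg2rad(deg+dd);dx,dy=Xx-cx,Yy-cy;rr=np.hypot(dx,dy);q=-dx*np.sin(a)+dy*np.cos(a)
                    ins=(rr<.0125)&(abs(q)<.0095)&(rr>.006);ring=((rr>.0135)|(abs(q)>.0105))&(rr<.0145)
                    s=L[ins].mean()-L[ring].mean()-L[ins].std()
                    if best is None or s>best[0]: best=(s,cx+H[0],cy+H[1],deg+dd)
        print(n,deg,np.round(best,4))
o=np.hstack([cv2.resize(x,(400,400)) for x in out]);cv2.imwrite('pics/o2.png',np.clip(o*1.2,0,255).astype(np.uint8))
# fences L fit at z=.052
o=ortho('top',[.543,-.347],.052,.1,500)
g=np.linspace(.1,-.1,500);Xx,Yy=np.meshgrid(.543+g,-.347+g,indexing='ij')
R_,G_,B_=o[...,0],o[...,1],o[...,2]
m=((R_-B_)/(R_+1)>.42)&(R_<120)&(R_>50)
cv2.imwrite('pics/m.png',m*255)
mm=m.astype(float)
def f(p):
    c,s=np.cos(p[2]),np.sin(p[2]);x=(Xx-p[0])*c+(Yy-p[1])*s;y=-(Xx-p[0])*s+(Yy-p[1])*c
    sg=lambda v:1/(1+np.exp(-v/.001))
    box=lambda a,b,cc,d:sg(x-a)*sg(b-x)*sg(y-cc)*sg(d-y)
    T=np.maximum(box(.045,.067,-.067,p[3]),box(p[4],.067,-.067,-.045))
    return ((T-mm)**2).mean()
q=minimize(f,[.543,-.345,.065,.03,-.04],method='Nelder-Mead',options=dict(initial_simplex=np.array([.543,-.345,.065,.03,-.04])+np.vstack([np.zeros(5),np.diag([.004,.004,.05,.01,.01])]),xatol=1e-5,fatol=1e-7))
print('jig',q.x,q.fun,mm.mean())
E
```

```text
top -85 [  8.8671   0.463    0.37   -79.    ]
top -25 [  8.2908   0.462    0.368  -19.    ]
top 35 [ 9.2844  0.462   0.367  29.    ]
side -85 [ 16.7038   0.462    0.367  -91.    ]
side -25 [  6.4764   0.463    0.368  -31.    ]
side 35 [ 6.7737  0.461   0.368  41.    ]
jig [ 0.5450951  -0.34543948  0.06892522  0.046887   -0.03808206] 0.060556916997498114 0.157344[ WARN:0@85.610] global loadsave.cpp:1063 imwrite_ Unsupported depth image for selected encoder is fallbacked to CV_8U.
```

View pics/o2.png

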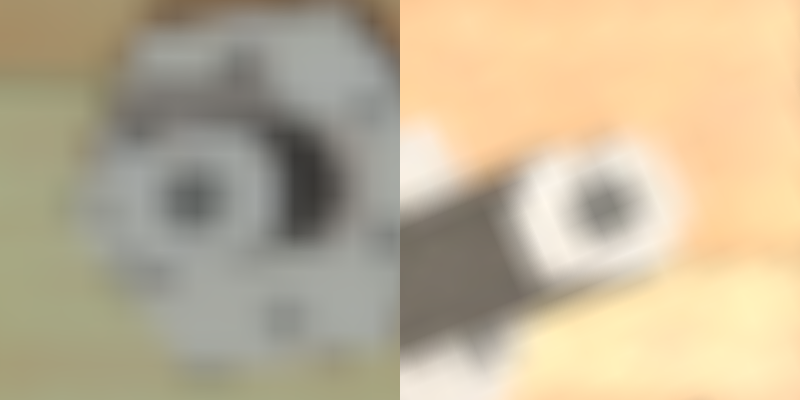

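```bash
cat >> h.py <<'E'
J0=np.array([.544,-.346]);JY=.068
def jw(x,y): # jig mm -> world
    c,s=np.cos(JY),np.sin(JY);return J0+np.array([c*x-s*y,s*x+c*y])/1e3
def to(p,yaw,tag=''):
    s=r.state();R=Rot.from_rotvec(s['ee_rot']);d=R.inv().apply(np.array(p)-s['position'])*100
    T=Rot.from_euler('z',yaw,degrees=True)*Rot.from_euler('x',180,degrees=True)
    print(tag,'t',round(s['t'],2),'shift cm',np.round(d,2),'turn deg',np.round(np.rad2deg((R.inv()*T).as_rotvec()),1))
E
python3 -c "
from h import *
a=np.rad2deg(JY)
to([*jw(-90,8),.255],a,'above');to([*jw(-90,8),.045],a,'down');to([*jw(-60,8),.045],a,'push')"
```

```text
above t 1.5 shift cm [26.09 -6.89  0.12] turn deg [-0.   0.  21.6]
down t 1.5 shift cm [26.09 -6.88 21.12] turn deg [-0.   0.  21.6]
push t 1.5 shift cm [28.88 -5.78 21.12] turn deg [-0.   0.  21.6]
```

Request:
{"op": "apply_moves", "data": {
  "plan": [
    {"tx": 6,"ty": -1.6,"tz": 0,"az": 7,"jaw": 0.5},
    {"tx": 12,"ty": -3.2,"tz": 0,"az": 14,"jaw": 0.5},
    {"tx": 18,"ty": -4.8,"tz": 0,"az": 21.6,"jaw": 0.5},
    {"tx": 23,"ty": -6.1,"tz": 1,"az": 21.6,"jaw": 0.5},
    {"tx": 26.1,"ty": -6.9,"tz": 5,"az": 21.6,"jaw": 0.5},
    {"tx": 26.1,"ty": -6.9,"tz": 10,"az": 21.6,"jaw": 0.5},
    {"tx": 26.1,"ty": -6.9,"tz": 14,"az": 21.6,"jaw": 0.5},
    {"tx": 26.1,"ty": -6.9,"tz": 15,"az": 21.6,"jaw": 0.5}
  ]
}}

```text
$.plan[0]: bad value
```

```bash
python3 -c "
from h import *
a=np.rad2deg(JY)
s=r.state();print(s['position'],s['grip_width'],s['wrist_force'])
to([*jw(-90,8),.045],a,'down');to([*jw(-60,8),.045],a,'push')
P,_=cap('side');u,v=proj('side',[.5,-.345,.06])[0].astype(int)
cv2.imwrite('pics/s1.png',cv2.resize(P[v-70:v+70,u-90:u+90,::-1],(720,560)))"
```

```text
[ 0.24791993 -0.51878714  0.25624824] 0.08532353568702412 [ 0.01573898 -0.02141328 -0.58967105]
down t 1.5 shift cm [26.09 -6.88 21.12] turn deg [-0.   0.  21.6]
push t 1.5 shift cm [28.88 -5.78 21.12] turn deg [-0.   0.  21.6]
```

View pics/s1.png

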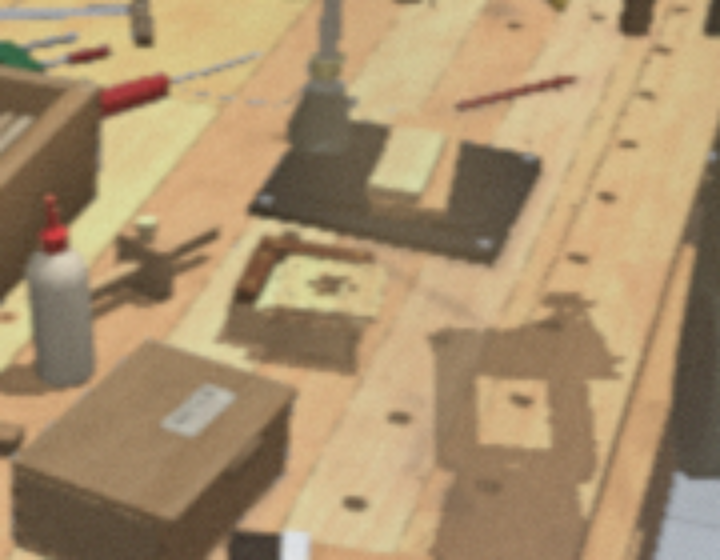

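Request:
{"op": "apply_moves", "data": {
  "plan": [
    {"tx": 6,"ty": -1.6,"tz": 0,"ax": 0,"ay": 0,"az": 7,"jaw": 0.5},
    {"tx": 12,"ty": -3.2,"tz": 0,"ax": 0,"ay": 0,"az": 14,"jaw": 0.5},
    {"tx": 18,"ty": -4.8,"tz": 0,"ax": 0,"ay": 0,"az": 21.6,"jaw": 0.5},
    {"tx": 23,"ty": -6.1,"tz": 1,"ax": 0,"ay": 0,"az": 21.6,"jaw": 0.5},
    {"tx": 26.1,"ty": -6.9,"tz": 5,"ax": 0,"ay": 0,"az": 21.6,"jaw": 0.5},
    {"tx": 26.1,"ty": -6.9,"tz": 10,"ax": 0,"ay": 0,"az": 21.6,"jaw": 0.5},
    {"tx": 26.1,"ty": -6.9,"tz": 14,"ax": 0,"ay": 0,"az": 21.6,"jaw": 0.5},
    {"tx": 26.1,"ty": -6.9,"tz": 15,"ax": 0,"ay": 0,"az": 21.6,"jaw": 0.5}
  ]
}}

```text
t: 2.55
position: [0.452, -0.342, 0.1031]
ee_rot: [-3.135, -0.108, 0.007]
wrist_force: [-0.0, -0.1, 1.0]
grip_width: 0.0427
```

```bash
python3 -c "
from h import *
a=np.rad2deg(JY)
s=r.state();print(s['position'],s['grip_width'],s['wrist_force'])
to([*jw(-90,8),.045],a,'down');to([*jw(-60,8),.045],a,'push')
P,_=cap('side');u,v=proj('side',[.5,-.345,.06])[0].astype(int)
cv2.imwrite('pics/s2.png',cv2.resize(P[v-70:v+70,u-90:u+90,::-1],(720,560)))"
```

```text
[ 0.45200597 -0.3420402   0.10309397] 0.042712883651828105 [-0.04766875 -0.10156957  0.99946541]
down t 2.55 shift cm [0.18 0.25 5.81] turn deg [-0.3  0.2  0.1]
push t 2.55 shift cm [3.18 0.25 5.79] turn deg [-0.3  0.2  0.1]
```

View pics/s2.png

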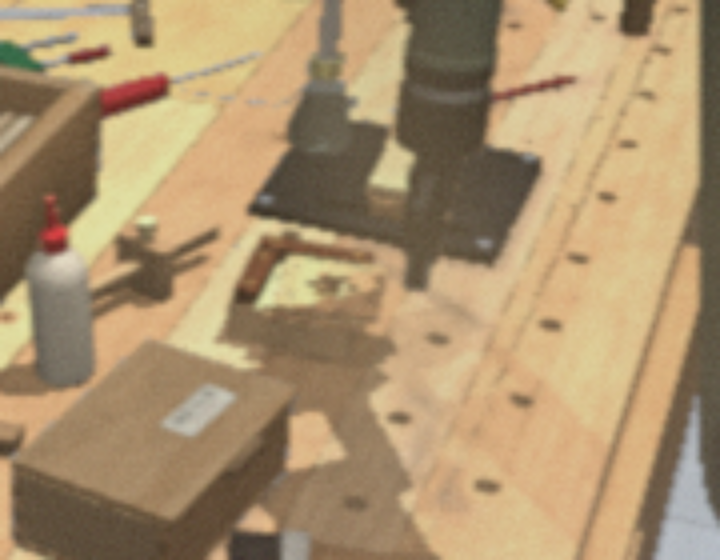

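Request:
{"op": "apply_moves", "data": {
  "plan": [
    {"tx": 0,"ty": 0,"tz": 4,"ax": 0,"ay": 0,"az": 0,"jaw": 0.5},
    {"tx": 0,"ty": 0,"tz": 5.8,"ax": 0,"ay": 0,"az": 0,"jaw": 0.5},
    {"tx": 0,"ty": 0,"tz": 5.8,"ax": 0,"ay": 0,"az": 0,"jaw": 0.5},
    {"tx": 0.5,"ty": 0,"tz": 5.8,"ax": 0,"ay": 0,"az": 0,"jaw": 0.5},
    {"tx": 1.0,"ty": 0,"tz": 5.8,"ax": 0,"ay": 0,"az": 0,"jaw": 0.5},
    {"tx": 1.5,"ty": 0,"tz": 5.8,"ax": 0,"ay": 0,"az": 0,"jaw": 0.5},
    {"tx": 1.8,"ty": 0,"tz": 5.8,"ax": 0,"ay": 0,"az": 0,"jaw": 0.5},
    {"tx": 2.1,"ty": 0,"tz": 5.8,"ax": 0,"ay": 0,"az": 0,"jaw": 0.5}
  ]
}}

```text
t: 3.6
position: [0.4748, -0.3425, 0.0483]
ee_rot: [-3.14, -0.108, 0.0]
wrist_force: [-1.0, 0.1, -0.6]
grip_width: 0.0428
```

Request:
{"op": "apply_moves", "data": {
  "plan": [
    {"tx": 0.2,"ty": 0,"tz": 0,"ax": 0,"ay": 0,"az": 0,"jaw": 0.5},
    {"tx": 0.4,"ty": 0,"tz": 0,"ax": 0,"ay": 0,"az": 0,"jaw": 0.5},
    {"tx": 0.6,"ty": 0,"tz": 0,"ax": 0,"ay": 0,"az": 0,"jaw": 0.5},
    {"tx": 0.7,"ty": 0,"tz": 0,"ax": 0,"ay": 0,"az": 0,"jaw": 0.5},
    {"tx": 0.8,"ty": 0,"tz": 0,"ax": 0,"ay": 0,"az": 0,"jaw": 0.5}
  ]
}}

```text
t: 4.22
position: [0.4826, -0.342, 0.0482]
ee_rot: [-3.14, -0.108, 0.0]
wrist_force: [-1.2, -0.3, -0.4]
grip_width: 0.0431
```

```bash
python3 -c "
from h import *
a=np.rad2deg(JY)
s=r.state();print(s['position'],s['wrist_force'])
to([*jw(-56,8),.045],a,'flush');"
```

```text
[ 0.48256832 -0.3420238   0.04819183] [-1.15003991 -0.34704981 -0.44923827]
flush t 4.22 shift cm [0.5  0.01 0.32] turn deg [-0.  0.  0.]
```

Request:
{"op": "apply_moves", "data": {
  "plan": [
    {"tx": 0.1,"ty": 0,"tz": 0.2,"ax": 0,"ay": 0,"az": 0,"jaw": 0.5},
    {"tx": 0.2,"ty": 0,"tz": 0.2,"ax": 0,"ay": 0,"az": 0,"jaw": 0.5},
    {"tx": 0.3,"ty": 0,"tz": 0.2,"ax": 0,"ay": 0,"az": 0,"jaw": 0.5},
    {"tx": 0.4,"ty": 0,"tz": 0.2,"ax": 0,"ay": 0,"az": 0,"jaw": 0.5},
    {"tx": 0.4,"ty": 0,"tz": 0.2,"ax": 0,"ay": 0,"az": 0,"jaw": 0.5}
  ]
}}

```text
t: 4.85
position: [0.4854, -0.3411, 0.046]
ee_rot: [-3.138, -0.109, 0.005]
wrist_force: [-5.3, 1.0, 2.6]
grip_width: 0.0425
```

Request:
{"op": "apply_moves", "data": {
  "plan": [
    {"tx": 0.1,"ty": 0,"tz": 0,"ax": 0,"ay": 0,"az": 0,"jaw": 0.5},
    {"tx": 0.1,"ty": 0,"tz": 0,"ax": 0,"ay": 0,"az": 0,"jaw": 0.5}
  ]
}}

```text
t: 5.1
position: [0.486, -0.3409, 0.046]
ee_rot: [-3.137, -0.109, 0.006]
wrist_force: [-6.5, 1.1, 4.1]
grip_width: 0.0428
```

Request:
{"op": "apply_moves", "data": {
  "plan": [
    {"tx": 0.1,"ty": 0,"tz": 0,"ax": 0,"ay": 0,"az": 0,"jaw": 0.5},
    {"tx": 0.2,"ty": 0,"tz": 0,"ax": 0,"ay": 0,"az": 0,"jaw": 0.5},
    {"tx": 0.3,"ty": 0,"tz": 0,"ax": 0,"ay": 0,"az": 0,"jaw": 0.5},
    {"tx": 0.3,"ty": 0,"tz": 0,"ax": 0,"ay": 0,"az": 0,"jaw": 0.5}
  ]
}}

```text
t: 5.6
position: [0.4863, -0.3408, 0.046]
ee_rot: [-3.136, -0.11, 0.015]
wrist_force: [-15.0, 0.3, 9.6]
grip_width: 0.0426
```

```bash
python3 -c "
from h import *
a=np.rad2deg(JY)
s=r.state();print(s['position'],s['wrist_force'],s['torque'])
to([*jw(-56,8),.045],a,'flush')
A=[r.capture('top')[0].astype(float) for _ in range(3)];P=np.mean(A,0).astype(np.uint8)
u,v=proj('top',[*J0,.053])[0].astype(int)
a=cv2.resize(P[v-36:v+36,u-36:u+36,::-1],(560,560),interpolation=cv2.INTER_CUBIC)
cv2.imwrite('pics/t2.png',cv2.convertScaleAbs(a,alpha=1.4))"
```

```text
[ 0.48625479 -0.34079268  0.0459752 ] [-14.99822722   0.30348352   9.62635904] [0.14297575 2.18784472 0.10232282]
flush t 5.6 shift cm [0.13 0.11 0.1 ] turn deg [-0.2  0.5  0.1]
```

View pics/t2.png

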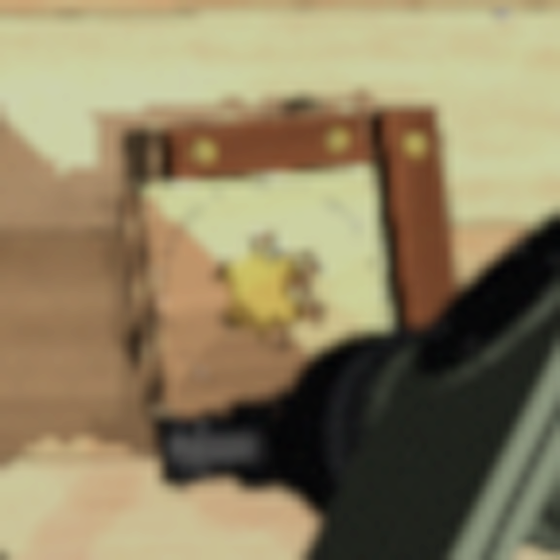

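Request:
{"op": "apply_moves", "data": {
  "plan": [
    {"tx": -0.8,"ty": 0,"tz": 0,"ax": 0,"ay": 0,"az": 0,"jaw": 0.5},
    {"tx": -2.5,"ty": 0,"tz": 0,"ax": 0,"ay": 0,"az": 0,"jaw": 0.5},
    {"tx": -2.5,"ty": 0,"tz": -5,"ax": 0,"ay": 0,"az": 0,"jaw": 0.5},
    {"tx": -2.5,"ty": -3,"tz": -7,"ax": 0,"ay": 0,"az": -10,"jaw": 0.5},
    {"tx": -2.5,"ty": -8,"tz": -7,"ax": 0,"ay": 0,"az": -20,"jaw": 0.5},
    {"tx": -0.5,"ty": -10,"tz": -7,"ax": 0,"ay": 0,"az": -30,"jaw": 0.5},
    {"tx": 2,"ty": -10,"tz": -7,"ax": 0,"ay": 0,"az": -40,"jaw": 0.5},
    {"tx": 4,"ty": -10,"tz": -7,"ax": 0,"ay": 0,"az": -50,"jaw": 0.5}
  ]
}}

```text
t: 6.75
position: [0.5243, -0.2386, 0.1165]
ee_rot: [2.794, 1.433, 0.002]
wrist_force: [0.4, -0.8, -0.8]
grip_width: 0.043
```

```bash
sed -i 's/J0=np.array.*/J0=np.array([.5427,-.346]);JY=.068/' h.py; python3 -c "
from h import *
a=np.rad2deg(JY)+90
s=r.state();print(s['position'],s['wrist_force'],s['joints'])
to([*jw(0,92),.12],a,'above');to([*jw(0,92),.045],a,'down')"
```

```text
[ 0.52429337 -0.238566    0.11654342] [ 0.44837627 -0.84813095 -0.75005635] [-5.77472975e-01  3.58320450e-01  1.66056429e+00  5.14629827e-04
  1.12122136e+00  4.52394901e-02]
above t 6.75 shift cm [-0.56  1.9  -0.34] turn deg [  0.1  -0.  -39.6]
down t 6.75 shift cm [-0.57  1.89  7.16] turn deg [  0.1  -0.  -39.6]
```

Request:
{"op": "apply_moves", "data": {
  "plan": [
    {"tx": -0.1,"ty": 0.5,"tz": 0,"ax": 0,"ay": 0,"az": -10,"jaw": 0.5},
    {"tx": -0.3,"ty": 1,"tz": 0,"ax": 0,"ay": 0,"az": -20,"jaw": 0.5},
    {"tx": -0.5,"ty": 1.5,"tz": 0,"ax": 0,"ay": 0,"az": -30,"jaw": 0.5},
    {"tx": -0.6,"ty": 1.9,"tz": 0,"ax": 0,"ay": 0,"az": -39.6,"jaw": 0.5},
    {"tx": -0.6,"ty": 1.9,"tz": 3,"ax": 0,"ay": 0,"az": -39.6,"jaw": 0.5},
    {"tx": -0.6,"ty": 1.9,"tz": 6,"ax": 0,"ay": 0,"az": -39.6,"jaw": 0.5},
    {"tx": -0.6,"ty": 1.9,"tz": 7.2,"ax": 0,"ay": 0,"az": -39.6,"jaw": 0.5},
    {"tx": -0.6,"ty": 1.9,"tz": 7.2,"ax": 0,"ay": 0,"az": -39.6,"jaw": 0.5}
  ]
}}

```text
t: 7.75
position: [0.5347, -0.2547, 0.0435]
ee_rot: [-2.151, -2.288, 0.0]
wrist_force: [-0.4, -0.3, -0.0]
grip_width: 0.0424
```

```bash
python3 -c "
from h import *
a=np.rad2deg(JY)+90
s=r.state();print(s['position'],s['wrist_force'],s['joints'])
to([*jw(0,56),.046],a,'flush')"
```

```text
[ 0.53468905 -0.25466524  0.04346517] [-0.42531765 -0.28907462 -0.02203299] [-5.90645038e-01  4.95479171e-01  1.64449119e+00  1.89067539e-04
  1.00343805e+00 -6.52418258e-01]
flush t 7.75 shift cm [-3.57  0.2  -0.26] turn deg [-0.1 -0.1 -0.4]
```

Push towards −y with tool −x.

Request:
{"op": "apply_moves", "data": {
  "plan": [
    {"tx": -0.5,"ty": 0.2,"tz": 0,"ax": 0,"ay": 0,"az": 0,"jaw": 0.5},
    {"tx": -1.0,"ty": 0.2,"tz": 0,"ax": 0,"ay": 0,"az": 0,"jaw": 0.5},
    {"tx": -1.4,"ty": 0.2,"tz": 0,"ax": 0,"ay": 0,"az": 0,"jaw": 0.5},
    {"tx": -1.8,"ty": 0.2,"tz": 0,"ax": 0,"ay": 0,"az": 0,"jaw": 0.5},
    {"tx": -2.1,"ty": 0.2,"tz": 0,"ax": 0,"ay": 0,"az": 0,"jaw": 0.5},
    {"tx": -2.4,"ty": 0.2,"tz": 0,"ax": 0,"ay": 0,"az": 0,"jaw": 0.5},
    {"tx": -2.6,"ty": 0.2,"tz": 0,"ax": 0,"ay": 0,"az": 0,"jaw": 0.5},
    {"tx": -2.8,"ty": 0.2,"tz": 0,"ax": 0,"ay": 0,"az": 0,"jaw": 0.5}
  ]
}}

```text
t: 8.75
position: [0.5391, -0.2826, 0.0442]
ee_rot: [-2.151, -2.289, -0.0]
wrist_force: [-0.9, 2.1, 0.7]
grip_width: 0.0428
```

Request:
{"op": "apply_moves", "data": {
  "plan": [
    {"tx": -0.15,"ty": 0,"tz": 0,"ax": 0,"ay": 0,"az": 0,"jaw": 0.5},
    {"tx": -0.3,"ty": 0,"tz": 0,"ax": 0,"ay": 0,"az": 0,"jaw": 0.5},
    {"tx": -0.45,"ty": 0,"tz": 0,"ax": 0,"ay": 0,"az": 0,"jaw": 0.5},
    {"tx": -0.6,"ty": 0,"tz": 0,"ax": 0,"ay": 0,"az": 0,"jaw": 0.5},
    {"tx": -0.6,"ty": 0,"tz": 0,"ax": 0,"ay": 0,"az": 0,"jaw": 0.5}
  ]
}}

```text
t: 9.38
position: [0.5394, -0.2888, 0.0442]
ee_rot: [-2.152, -2.289, 0.0]
wrist_force: [0.2, 1.0, -0.8]
grip_width: 0.0429
```

Request:
{"op": "apply_moves", "data": {
  "plan": [
    {"tx": -0.1,"ty": 0,"tz": 0,"ax": 0,"ay": 0,"az": 0,"jaw": 0.5},
    {"tx": -0.2,"ty": 0,"tz": 0,"ax": 0,"ay": 0,"az": 0,"jaw": 0.5},
    {"tx": -0.3,"ty": 0,"tz": 0,"ax": 0,"ay": 0,"az": 0,"jaw": 0.5},
    {"tx": -0.3,"ty": 0,"tz": 0,"ax": 0,"ay": 0,"az": 0,"jaw": 0.5}
  ]
}}

```text
t: 9.88
position: [0.5396, -0.2911, 0.0442]
ee_rot: [-2.151, -2.288, -0.001]
wrist_force: [-0.6, 5.1, 2.0]
grip_width: 0.0426
```

Request:
{"op": "apply_moves", "data": {
  "plan": [
    {"tx": -0.1,"ty": 0,"tz": 0,"ax": 0,"ay": 0,"az": 0,"jaw": 0.5},
    {"tx": -0.2,"ty": 0,"tz": 0,"ax": 0,"ay": 0,"az": 0,"jaw": 0.5},
    {"tx": -0.2,"ty": 0,"tz": 0,"ax": 0,"ay": 0,"az": 0,"jaw": 0.5}
  ]
}}

```text
t: 10.25
position: [0.5396, -0.2912, 0.0442]
ee_rot: [-2.149, -2.286, -0.004]
wrist_force: [-2.1, 9.9, 4.8]
grip_width: 0.0426
```

Request:
{"op": "apply_moves", "data": {
  "plan": [
    {"tx": -0.1,"ty": 0,"tz": 0,"ax": 0,"ay": 0,"az": 0,"jaw": 0.5},
    {"tx": -0.1,"ty": 0,"tz": 0,"ax": 0,"ay": 0,"az": 0,"jaw": 0.5},
    {"tx": 0.8,"ty": 0,"tz": 0,"ax": 0,"ay": 0,"az": 0,"jaw": 0.5},
    {"tx": 3.2,"ty": 0,"tz": -1,"ax": 0,"ay": 0,"az": 0,"jaw": 0.5},
    {"tx": 6,"ty": 0,"tz": -6,"ax": 0,"ay": 0,"az": 0,"jaw": 0.5},
    {"tx": 8,"ty": -3,"tz": -10,"ax": 0,"ay": 0,"az": 10,"jaw": 0.5},
    {"tx": 10,"ty": -6,"tz": -11,"ax": 0,"ay": 0,"az": 20,"jaw": 0.5},
    {"tx": 10,"ty": -8,"tz": -11,"ax": 0,"ay": 0,"az": 30,"jaw": 0.5}
  ]
}}

```text
t: 11.25
position: [0.4534, -0.1976, 0.1563]
ee_rot: [2.671, 1.647, 0.002]
wrist_force: [0.4, -0.7, -0.8]
grip_width: 0.0429
```

```bash
sed -i 's/J0=np.array.*/J0=np.array([.5427,-.347]);JY=.068/' h.py; python3 -c "
from h import *
s=r.state();print(s['position'],s['wrist_force'],s['joints'])
to([*jw(-75,0),.15],np.rad2deg(JY),'above')
A=[r.capture('top')[0].astype(float) for _ in range(5)];P=np.mean(A,0).astype(np.uint8)
B=[r.capture('side')[0].astype(float) for _ in range(5)];Q=np.mean(B,0).astype(np.uint8)
def c(P,n,h):
  u,v=proj(n,[*J0,.053])[0].astype(int)
  return cv2.resize(P[v-h:v+h,u-h:u+h,::-1],(400,400),interpolation=cv2.INTER_CUBIC)
a=np.hstack([cv2.convertScaleAbs(c(P,'top',30),alpha=1.4),c(Q,'side',36)])
cv2.imwrite('pics/t3.png',a)"
```

```text
[ 0.4533815  -0.19755253  0.15633166] [ 0.36169933 -0.68159469 -0.78253158] [-5.85899837e-01  1.44114248e-01  1.83717527e+00 -4.00536922e-04
  1.15648216e+00 -1.20143795e-01]
above t 11.25 shift cm [-13.16   8.23   0.67] turn deg [ 0.2 -0.1 59.4]
```

View pics/t3.png

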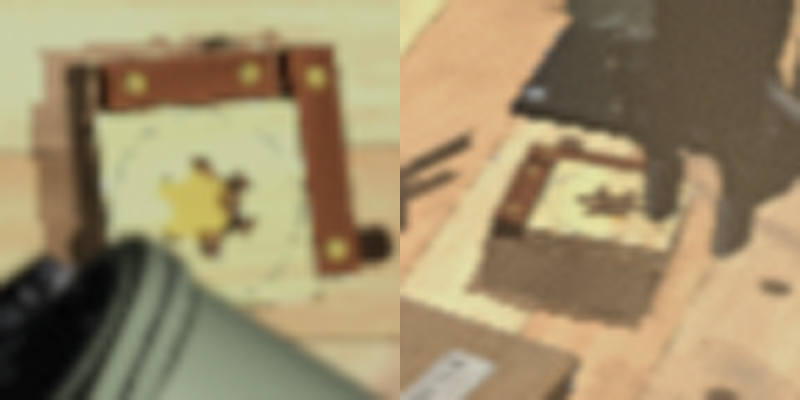

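Request:
{"op": "apply_moves", "data": {
  "plan": [
    {"tx": -2.2,"ty": 1.4,"tz": 0,"ax": 0,"ay": 0,"az": 10,"jaw": 0.5},
    {"tx": -4.4,"ty": 2.8,"tz": 0,"ax": 0,"ay": 0,"az": 20,"jaw": 0.5},
    {"tx": -6.6,"ty": 4.2,"tz": 0,"ax": 0,"ay": 0,"az": 30,"jaw": 0.5},
    {"tx": -8.8,"ty": 5.6,"tz": 0,"ax": 0,"ay": 0,"az": 40,"jaw": 0.5},
    {"tx": -11,"ty": 6.9,"tz": 0,"ax": 0,"ay": 0,"az": 50,"jaw": 0.5},
    {"tx": -13.2,"ty": 8.2,"tz": 0,"ax": 0,"ay": 0,"az": 59.4,"jaw": 0.5},
    {"tx": -13.2,"ty": 8.2,"tz": 5,"ax": 0,"ay": 0,"az": 59.4,"jaw": 0.5},
    {"tx": -13.2,"ty": 8.2,"tz": 8,"ax": 0,"ay": 0,"az": 59.4,"jaw": 0.5}
  ]
}}

```text
t: 12.75
position: [0.4677, -0.3535, 0.0719]
ee_rot: [-3.138, -0.113, 0.003]
wrist_force: [-0.2, 0.4, -0.4]
grip_width: 0.0426
```

```bash
python3 -c "
from h import *
s=r.state();print(s['position'],s['wrist_force'])
to([*jw(-75,0),.046],np.rad2deg(JY),'d');to([*jw(-56,0),.046],np.rad2deg(JY),'flush')"
```

```text
[ 0.46774657 -0.35345561  0.07187447] [-0.20880179  0.35172384 -0.37689788]
d t 12.75 shift cm [ 0.03 -0.13  2.59] turn deg [-0.1  0.1  0.2]
flush t 12.75 shift cm [ 1.93 -0.12  2.58] turn deg [-0.1  0.1  0.2]
```

Request:
{"op": "apply_moves", "data": {
  "plan": [
    {"tx": 0,"ty": 0,"tz": 2.6,"ax": 0,"ay": 0,"az": 0,"jaw": 0.5},
    {"tx": 0,"ty": 0,"tz": 2.6,"ax": 0,"ay": 0,"az": 0,"jaw": 0.5},
    {"tx": 0.7,"ty": 0,"tz": 2.6,"ax": 0,"ay": 0,"az": 0,"jaw": 0.5},
    {"tx": 1.3,"ty": 0,"tz": 2.6,"ax": 0,"ay": 0,"az": 0,"jaw": 0.5},
    {"tx": 1.6,"ty": 0,"tz": 2.6,"ax": 0,"ay": 0,"az": 0,"jaw": 0.5},
    {"tx": 1.8,"ty": 0,"tz": 2.6,"ax": 0,"ay": 0,"az": 0,"jaw": 0.5},
    {"tx": 2.0,"ty": 0,"tz": 2.6,"ax": 0,"ay": 0,"az": 0,"jaw": 0.5},
    {"tx": 2.1,"ty": 0,"tz": 2.6,"ax": 0,"ay": 0,"az": 0,"jaw": 0.5}
  ]
}}

```text
t: 13.75
position: [0.4876, -0.3521, 0.0484]
ee_rot: [-3.139, -0.114, 0.007]
wrist_force: [-8.7, -0.8, 5.9]
grip_width: 0.0426
```

Request:
{"op": "apply_moves", "data": {
  "plan": [
    {"tx": 0.1,"ty": 0,"tz": 0,"ax": 0,"ay": 0,"az": 0,"jaw": 0.5},
    {"tx": 0.2,"ty": 0,"tz": 0,"ax": 0,"ay": 0,"az": 0,"jaw": 0.5},
    {"tx": 0.2,"ty": 0,"tz": 0,"ax": 0,"ay": 0,"az": 0,"jaw": 0.5}
  ]
}}

```text
t: 14.12
position: [0.4877, -0.3521, 0.0484]
ee_rot: [-3.138, -0.114, 0.012]
wrist_force: [-12.0, -0.6, 9.3]
grip_width: 0.043
```

Request:
{"op": "apply_moves", "data": {
  "plan": [
    {"tx": -0.8,"ty": 0,"tz": 0,"ax": 0,"ay": 0,"az": 0,"jaw": 0.5},
    {"tx": -3.0,"ty": 0,"tz": -1,"ax": 0,"ay": 0,"az": 0,"jaw": 0.4},
    {"tx": -4,"ty": 0,"tz": -7,"ax": 0,"ay": 0,"az": -10,"jaw": 0.3},
    {"tx": -4,"ty": 0,"tz": -13,"ax": 0,"ay": 0,"az": -20,"jaw": 0.3},
    {"tx": -4,"ty": -3,"tz": -18,"ax": 0,"ay": 0,"az": -30,"jaw": 0.3},
    {"tx": -4,"ty": -9,"tz": -20,"ax": 0,"ay": 0,"az": -40,"jaw": 0.3},
    {"tx": -4,"ty": -15,"tz": -20,"ax": 0,"ay": 0,"az": -50,"jaw": 0.3},
    {"tx": -4,"ty": -20,"tz": -20,"ax": 0,"ay": 0,"az": -60,"jaw": 0.3}
  ]
}}

```text
t: 15.12
position: [0.437, -0.1532, 0.2488]
ee_rot: [2.656, 1.675, 0.003]
wrist_force: [0.6, 0.8, -0.4]
grip_width: 0.0595
```

```bash
sed -i 's/J0=np.array.*/J0=np.array([.5435,-.347]);JY=.068/' h.py; python3 -c "
from h import *
s=r.state();print(s['position'],s['wrist_force'])
to([.462,.3675,.25],95,'hub')
D=np.load('side0.npz')['D'];v,u=np.mgrid[0:400,0:640]
X=world('side',D,u,v);X=X[np.isfinite(X).all(-1)]
for nm,a,b,c,d in(('box',.4,.6,-.17,.05),('clamp',.3,.55,.1,.32),('near hub',.38,.56,.41,.5)):
  m=(X[:,0]>a)&(X[:,0]<b)&(X[:,1]>c)&(X[:,1]<d);q=X[m];print(nm,np.percentile(q[:,2],[50,99,99.9]).round(3),q[np.argsort(q[:,2])[-20]].round(3))
"
```

```text
[ 0.43701185 -0.1532302   0.24878368] [ 0.56397032  0.84752483 -0.37647117]
hub t 15.12 shift cm [ 48.07 -20.18  -0.11] turn deg [  0.1  -0.  -30.5]
box [0.02  0.086 0.087] [ 0.552 -0.03   0.086]
clamp [0.037 0.11  0.111] [0.315 0.18  0.11 ]
near hub [0.001 0.013 0.016] [0.479 0.491 0.014]
```

Request:
{"op": "apply_moves", "data": {
  "plan": [
    {"tx": 5.3,"ty": -2.2,"tz": 0,"ax": 0,"ay": 0,"az": -8,"jaw": 0.3},
    {"tx": 10.6,"ty": -4.4,"tz": 0,"ax": 0,"ay": 0,"az": -16,"jaw": 0.3},
    {"tx": 16,"ty": -6.7,"tz": 0,"ax": 0,"ay": 0,"az": -24,"jaw": 0.3},
    {"tx": 21.4,"ty": -9,"tz": 0,"ax": 0,"ay": 0,"az": -30.5,"jaw": 0.3},
    {"tx": 26.7,"ty": -11.2,"tz": 0,"ax": 0,"ay": 0,"az": -30.5,"jaw": 0.3},
    {"tx": 32,"ty": -13.4,"tz": 0,"ax": 0,"ay": 0,"az": -30.5,"jaw": 0.3},
    {"tx": 37.3,"ty": -15.7,"tz": 0,"ax": 0,"ay": 0,"az": -30.5,"jaw": 0.3},
    {"tx": 42.6,"ty": -17.9,"tz": 0,"ax": 0,"ay": 0,"az": -30.5,"jaw": 0.3}
  ]
}}

```text
t: 16.12
position: [0.4614, 0.3084, 0.2483]
ee_rot: [-2.129, -2.31, -0.002]
wrist_force: [0.4, -0.4, 0.1]
grip_width: 0.0595
```

```bash
python3 -c "
from h import *
s=r.state();print(s['position'],s['wrist_force'])
to([.462,.3675,.12],95,'hub')"
```

```text
[0.46144343 0.30840427 0.2482602 ] [ 0.4419162  -0.40713701  0.08008878]
hub t 16.12 shift cm [ 5.87  0.53 12.83] turn deg [ 0.  -0.1 -0.3]
```

Request:
{"op": "apply_moves", "data": {
  "plan": [
    {"tx": 4,"ty": 0.4,"tz": 3,"ax": 0,"ay": 0,"az": 0,"jaw": 0.3},
    {"tx": 5.6,"ty": 0.5,"tz": 8,"ax": 0,"ay": 0,"az": 0,"jaw": 0.3},
    {"tx": 5.6,"ty": 0.5,"tz": 12,"ax": 0,"ay": 0,"az": 0,"jaw": 0.3},
    {"tx": 5.6,"ty": 0.5,"tz": 12.8,"ax": 0,"ay": 0,"az": 0,"jaw": 0.3},
    {"tx": 5.6,"ty": 0.5,"tz": 12.8,"ax": 0,"ay": 0,"az": 0,"jaw": 0.3}
  ]
}}

```text
t: 16.75
position: [0.4624, 0.3623, 0.1206]
ee_rot: [-2.13, -2.309, -0.001]
wrist_force: [0.0, 0.4, 0.8]
grip_width: 0.0597
```

```bash
python3 -c "
from h import *
s=r.state();print(s['position'],s['wrist_force'],s['joints'])
P,_=cap('side');
for q in ('hub_stem','hub'): print(q,[(np.round(x['position'],4).tolist(),round(x['score'],2)) for x in r.tip_of('side',q)[:2]])
to([.462,.3675,.064],95,'grasp')
u,v=proj('side',[.462,.3675,.06])[0].astype(int)
cv2.imwrite('pics/s4.png',cv2.resize(P[v-45:v+35,u-50:u+50,::-1],(600,480),interpolation=cv2.INTER_CUBIC))"
```

```text
[0.4624009  0.36233845 0.12060658] [0.01682212 0.35159833 0.82164174] [5.17238816e-01 3.74847696e-01 1.62763072e+00 3.45270493e-04
 1.13878223e+00 4.36359005e-01]
hub_stem [([0.4603, 0.3655, 0.0594], 0.92), ([0.4309, -0.0288, 0.0005], 0.65)]
hub [([0.4613, 0.3656, 0.0018], 0.67)]
grasp t 16.9 shift cm [ 0.46 -0.18  5.88] turn deg [ 0.2 -0.1 -0.4]
```

View pics/s4.png

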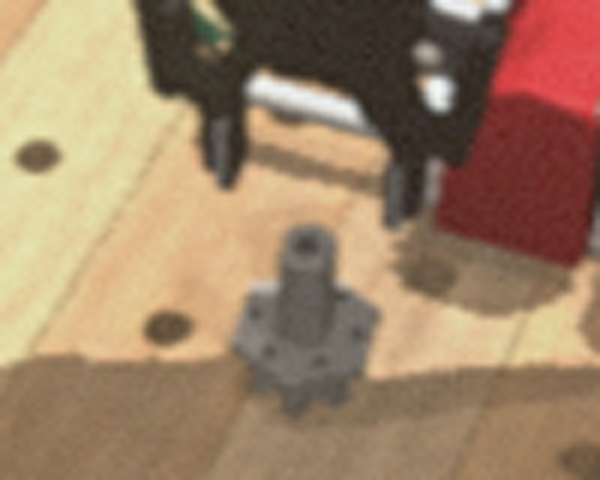

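Request:
{"op": "apply_moves", "data": {
  "plan": [
    {"tx": 0.4,"ty": -0.1,"tz": 2,"ax": 0,"ay": 0,"az": 0,"jaw": 0.3},
    {"tx": 0.4,"ty": -0.1,"tz": 4,"ax": 0,"ay": 0,"az": 0,"jaw": 0.3},
    {"tx": 0.4,"ty": -0.1,"tz": 5.4,"ax": 0,"ay": 0,"az": 0,"jaw": 0.3},
    {"tx": 0.4,"ty": -0.1,"tz": 5.6,"ax": 0,"ay": 0,"az": 0,"jaw": 0.3},
    {"tx": 0.4,"ty": -0.1,"tz": 5.6,"ax": 0,"ay": 0,"az": 0,"jaw": 0.6},
    {"tx": 0.4,"ty": -0.1,"tz": 5.6,"ax": 0,"ay": 0,"az": 0,"jaw": 0.9},
    {"tx": 0.4,"ty": -0.1,"tz": 5.6,"ax": 0,"ay": 0,"az": 0,"jaw": 1},
    {"tx": 0.4,"ty": -0.1,"tz": 5.6,"ax": 0,"ay": 0,"az": 0,"jaw": 1}
  ],
  "squeeze": 60
}}

```text
t: 17.9
position: [0.4615, 0.3666, 0.0652]
ee_rot: [2.129, 2.309, 0.003]
wrist_force: [0.5, -0.3, 2.4]
grip_width: 0.0192
```

Request:
{"op": "apply_moves", "data": {
  "plan": [
    {"tx": 0,"ty": 0,"tz": 0,"ax": 0,"ay": 0,"az": 0,"jaw": 1},
    {"tx": 0,"ty": 0,"tz": 0,"ax": 0,"ay": 0,"az": 0,"jaw": 1},
    {"tx": 0,"ty": 0,"tz": 0,"ax": 0,"ay": 0,"az": 0,"jaw": 1}
  ],
  "squeeze": 60
}}

```text
t: 18.27
position: [0.4615, 0.3666, 0.0651]
ee_rot: [2.129, 2.309, 0.003]
wrist_force: [-0.0, 0.5, 6.1]
grip_width: 0.0193
```

Request:
{"op": "apply_moves", "data": {
  "plan": [
    {"tx": 0,"ty": 0,"tz": -2,"ax": 0,"ay": 0,"az": 0,"jaw": 1},
    {"tx": 0,"ty": 0,"tz": -7,"ax": 0,"ay": 0,"az": 0,"jaw": 1},
    {"tx": 0,"ty": 0,"tz": -13,"ax": 0,"ay": 0,"az": 0,"jaw": 1},
    {"tx": -2,"ty": 0,"tz": -18,"ax": 0,"ay": 0,"az": 5,"jaw": 1},
    {"tx": -7,"ty": 0.2,"tz": -19,"ax": 0,"ay": 0,"az": 10,"jaw": 1},
    {"tx": -12.5,"ty": 0.4,"tz": -19,"ax": 0,"ay": 0,"az": 15,"jaw": 1},
    {"tx": -18,"ty": 0.6,"tz": -19,"ax": 0,"ay": 0,"az": 20,"jaw": 1},
    {"tx": -23.5,"ty": 0.7,"tz": -19,"ax": 0,"ay": 0,"az": 25,"jaw": 1}
  ],
  "squeeze": 100
}}

```text
t: 19.27
position: [0.4859, 0.1307, 0.2543]
ee_rot: [-2.581, -1.791, 0.002]
wrist_force: [1.2, -0.9, -2.3]
grip_width: 0.0192
```

```bash
python3 -c "
from h import *
s=r.state();print(s['position'],s['wrist_force'],s['grip_width'])
to([*J0,.25],np.rad2deg(JY)+60,'jig')"
```

```text
[0.48589742 0.13074345 0.25427018] [ 1.20640306 -0.92804917 -2.27642874] 0.01919670364699395
jig t 19.27 shift cm [-42.73  22.13   0.44] turn deg [-0.   0.   5.6]
```

Request:
{"op": "apply_moves", "data": {
  "plan": [
    {"tx": -5.3,"ty": 2.8,"tz": 0,"ax": 0,"ay": 0,"az": 2,"jaw": 1},
    {"tx": -10.6,"ty": 5.5,"tz": 0,"ax": 0,"ay": 0,"az": 4,"jaw": 1},
    {"tx": -16,"ty": 8.3,"tz": 0,"ax": 0,"ay": 0,"az": 5.6,"jaw": 1},
    {"tx": -21.4,"ty": 11.1,"tz": 0,"ax": 0,"ay": 0,"az": 5.6,"jaw": 1},
    {"tx": -26.7,"ty": 13.8,"tz": 0,"ax": 0,"ay": 0,"az": 5.6,"jaw": 1},
    {"tx": -32,"ty": 16.6,"tz": 0,"ax": 0,"ay": 0,"az": 5.6,"jaw": 1},
    {"tx": -37.5,"ty": 19.4,"tz": 0,"ax": 0,"ay": 0,"az": 5.6,"jaw": 1},
    {"tx": -42.7,"ty": 22.1,"tz": 0,"ax": 0,"ay": 0,"az": 5.6,"jaw": 1}
  ]
}}

```text
t: 20.27
position: [0.5447, -0.3463, 0.254]
ee_rot: [-2.662, -1.664, 0.001]
wrist_force: [0.7, 0.2, -1.9]
grip_width: 0.019
```

Request:
{"op": "apply_moves", "data": {
  "plan": [
    {"tx": 0,"ty": 0,"tz": 4,"ax": 0,"ay": 0,"az": 0,"jaw": 1},
    {"tx": 0,"ty": 0,"tz": 8,"ax": 0,"ay": 0,"az": 0,"jaw": 1},
    {"tx": 0,"ty": 0,"tz": 10,"ax": 0,"ay": 0,"az": 0,"jaw": 1},
    {"tx": 0,"ty": 0,"tz": 10,"ax": 0,"ay": 0,"az": 0,"jaw": 1},
    {"tx": 0,"ty": 0,"tz": 10,"ax": 0,"ay": 0,"az": 0,"jaw": 1}
  ]
}}

```text
t: 20.9
position: [0.5466, -0.3453, 0.1564]
ee_rot: [2.661, 1.665, 0.002]
wrist_force: [-0.2, 0.3, -2.2]
grip_width: 0.019
```

```bash
python3 -c "
from h import *
s=r.state();print(s['position'],s['wrist_force'],s['grip_width'])
to([*J0,.13],np.rad2deg(JY)+60,'jig')
A=[r.capture('side') for _ in range(4)];P=np.mean([a[0].astype(float) for a in A],0).astype(np.uint8)
for q in ('hub_stem','hub','jig_bore','plate_top'): print(q,[(np.round(x['position'],4).tolist(),round(x['score'],2)) for x in r.tip_of('side',q)[:2]])
u,v=proj('side',[*J0,.08])[0].astype(int)
cv2.imwrite('pics/s5.png',cv2.resize(P[v-40:v+40,u-50:u+50,::-1],(750,600),interpolation=cv2.INTER_CUBIC))"
```

```text
[ 0.5465777  -0.34528472  0.15637141] [-0.20832492  0.30838347 -2.23084199] 0.01895848417527814
jig t 20.9 shift cm [-0.29 -0.21  2.64] turn deg [0.2 0.  0.2]
hub_stem [([0.5491, -0.3453, 0.1502], 0.79)]
hub [([0.5479, -0.3444, 0.0929], 0.77)]
jig_bore [([0.5467, -0.35, 0.0328], 0.74)]
plate_top [([0.5417, -0.3463, 0.0472], 0.59)]
```

View pics/s5.png

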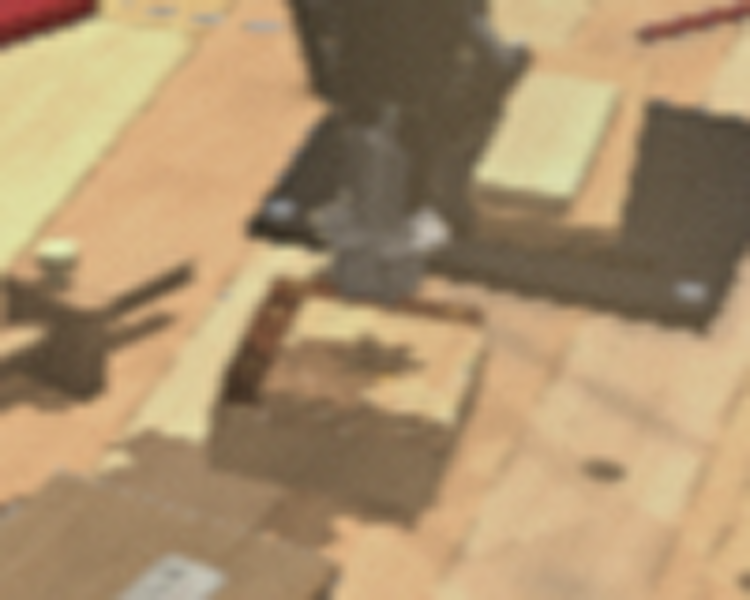

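Request:
{"op": "apply_moves", "data": {
  "plan": [
    {"tx": -0.15,"ty": -0.1,"tz": 0.5,"ax": 0,"ay": 0,"az": 0.2,"jaw": 1},
    {"tx": -0.3,"ty": -0.2,"tz": 1.5,"ax": 0,"ay": 0,"az": 0.2,"jaw": 1},
    {"tx": -0.3,"ty": -0.2,"tz": 2.5,"ax": 0,"ay": 0,"az": 0.2,"jaw": 1},
    {"tx": -0.3,"ty": -0.2,"tz": 3.2,"ax": 0,"ay": 0,"az": 0.2,"jaw": 1},
    {"tx": -0.3,"ty": -0.2,"tz": 3.4,"ax": 0,"ay": 0,"az": 0.2,"jaw": 1},
    {"tx": -0.3,"ty": -0.2,"tz": 3.6,"ax": 0,"ay": 0,"az": 0.2,"jaw": 1},
    {"tx": -0.3,"ty": -0.2,"tz": 3.8,"ax": 0,"ay": 0,"az": 0.2,"jaw": 1},
    {"tx": -0.3,"ty": -0.2,"tz": 3.9,"ax": 0,"ay": 0,"az": 0.2,"jaw": 1}
  ]
}}

```text
t: 22.3
position: [0.5425, -0.3466, 0.1155]
ee_rot: [2.666, 1.661, 0.0]
wrist_force: [0.5, 0.4, -3.2]
grip_width: 0.0186
```

Request:
{"op": "apply_moves", "data": {
  "plan": [
    {"tx": 0,"ty": 0,"tz": 0.1,"ax": 0,"ay": 0,"az": 0,"jaw": 1},
    {"tx": 0,"ty": 0,"tz": 0.1,"ax": 0,"ay": 0,"az": 0,"jaw": 1}
  ]
}}

```text
t: 22.55
position: [0.5424, -0.3465, 0.1143]
ee_rot: [-2.666, -1.661, -0.0]
wrist_force: [1.1, -0.0, -2.1]
grip_width: 0.0187
```

```bash
python3 -c "
from h import *
s=r.state();print(s['position'],s['wrist_force'],s['torque'])
to([*J0,.119],np.rad2deg(JY)+60,'jig')"
```

```text
[ 0.54237049 -0.34651922  0.11428449] [ 1.12565711 -0.03870892 -2.1329888 ] [ 0.01731175 -0.00168723  0.02350758]
jig t 22.55 shift cm [ 0.01  0.12 -0.47] turn deg [-0.  -0.  -0.1]
```

Request:
{"op": "apply_moves", "data": {
  "plan": [
    {"tx": 0,"ty": 0.05,"tz": 0.1,"ax": 0,"ay": 0,"az": 0,"jaw": 1},
    {"tx": 0,"ty": 0.05,"tz": 0.2,"ax": 0,"ay": 0,"az": 0,"jaw": 1},
    {"tx": 0,"ty": 0.05,"tz": 0.3,"ax": 0,"ay": 0,"az": 0,"jaw": 1},
    {"tx": 0,"ty": 0.05,"tz": 0.4,"ax": 0,"ay": 0,"az": 0,"jaw": 1}
  ]
}}

```text
t: 23.05
position: [0.5428, -0.3468, 0.1102]
ee_rot: [-2.666, -1.661, 0.0]
wrist_force: [-0.9, 0.3, -1.5]
grip_width: 0.0186
```

Request:
{"op": "apply_moves", "data": {
  "plan": [
    {"tx": 0,"ty": 0,"tz": 0.1,"ax": 0,"ay": 0,"az": 0,"jaw": 1},
    {"tx": 0,"ty": 0,"tz": 0.2,"ax": 0,"ay": 0,"az": 0,"jaw": 1},
    {"tx": 0,"ty": 0,"tz": 0.3,"ax": 0,"ay": 0,"az": 0,"jaw": 1},
    {"tx": 0,"ty": 0,"tz": 0.4,"ax": 0,"ay": 0,"az": 0,"jaw": 1}
  ]
}}

```text
t: 23.55
position: [0.5428, -0.3468, 0.1062]
ee_rot: [2.666, 1.661, -0.0]
wrist_force: [-0.0, 0.0, -2.5]
grip_width: 0.0188
```

Request:
{"op": "apply_moves", "data": {
  "plan": [
    {"tx": 0,"ty": 0,"tz": 0.15,"ax": 0,"ay": 0,"az": 0,"jaw": 1},
    {"tx": 0,"ty": 0,"tz": 0.3,"ax": 0,"ay": 0,"az": 0,"jaw": 1},
    {"tx": 0,"ty": 0,"tz": 0.45,"ax": 0,"ay": 0,"az": 0,"jaw": 1},
    {"tx": 0,"ty": 0,"tz": 0.6,"ax": 0,"ay": 0,"az": 0,"jaw": 1},
    {"tx": 0,"ty": 0,"tz": 0.75,"ax": 0,"ay": 0,"az": 0,"jaw": 1}
  ]
}}

```text
t: 24.18
position: [0.5428, -0.3467, 0.0991]
ee_rot: [-2.666, -1.661, 0.0]
wrist_force: [-1.5, 1.2, 0.7]
grip_width: 0.0187
```

Request:
{"op": "apply_moves", "data": {
  "plan": [
    {"tx": 0,"ty": 0,"tz": 0.15,"ax": 0,"ay": 0,"az": 0,"jaw": 1},
    {"tx": 0,"ty": 0,"tz": 0.3,"ax": 0,"ay": 0,"az": 0,"jaw": 1},
    {"tx": 0,"ty": 0,"tz": 0.4,"ax": 0,"ay": 0,"az": 0,"jaw": 1},
    {"tx": 0,"ty": 0,"tz": 0.4,"ax": 0,"ay": 0,"az": 0,"jaw": 1}
  ]
}}

```text
t: 24.68
position: [0.5429, -0.3468, 0.0952]
ee_rot: [2.666, 1.661, -0.0]
wrist_force: [-2.1, 1.3, 4.7]
grip_width: 0.0193
```

Request:
{"op": "apply_moves", "data": {
  "plan": [
    {"tx": 0,"ty": 0,"tz": 0.1,"ax": 0,"ay": 0,"az": 0,"jaw": 1},
    {"tx": 0,"ty": 0,"tz": 0.2,"ax": 0,"ay": 0,"az": 0,"jaw": 1},
    {"tx": 0,"ty": 0,"tz": 0.3,"ax": 0,"ay": 0,"az": 0,"jaw": 1},
    {"tx": 0,"ty": 0,"tz": 0.35,"ax": 0,"ay": 0,"az": 0,"jaw": 1},
    {"tx": 0,"ty": 0,"tz": 0.35,"ax": 0,"ay": 0,"az": 0,"jaw": 1}
  ]
}}

```text
t: 25.3
position: [0.5429, -0.3468, 0.0923]
ee_rot: [2.666, 1.661, -0.0]
wrist_force: [-3.7, 2.2, 7.9]
grip_width: 0.0188
```

Request:
{"op": "apply_moves", "data": {
  "plan": [
    {"tx": 0,"ty": 0,"tz": 0.1,"ax": 0,"ay": 0,"az": 0,"jaw": 1},
    {"tx": 0,"ty": 0,"tz": 0.1,"ax": 0,"ay": 0,"az": 0,"jaw": 1}
  ]
}}

```text
t: 25.55
position: [0.5429, -0.3468, 0.0923]
ee_rot: [-2.666, -1.661, 0.0]
wrist_force: [-5.4, 3.9, 12.2]
grip_width: 0.0191
```

Request:
{"op": "apply_moves", "data": {
  "plan": [
    {"tx": 0,"ty": 0,"tz": 0.05,"ax": 0,"ay": 0,"az": 0,"jaw": 1},
    {"tx": 0,"ty": 0,"tz": 0.1,"ax": 0,"ay": 0,"az": 0,"jaw": 1},
    {"tx": 0,"ty": 0,"tz": 0.1,"ax": 0,"ay": 0,"az": 0,"jaw": 1}
  ]
}}

```text
t: 25.92
position: [0.5429, -0.3469, 0.0923]
ee_rot: [2.666, 1.661, -0.0]
wrist_force: [-7.6, 5.0, 15.9]
grip_width: 0.0185
```

```bash
python3 -c "
from h import *
s=r.state();print(s['position'],s['wrist_force'],s['grip_width'])
A=[r.capture('side') for _ in range(4)];P=np.mean([a[0].astype(float) for a in A],0).astype(np.uint8)
for q in ('hub_stem','hub','plate_top','glue_bottle','driver_yellow','dust_brush'): print(q,[(np.round(x['position'],4).tolist(),round(x['score'],2)) for x in r.tip_of('side',q)[:1]])
u,v=proj('side',[*J0,.06])[0].astype(int)
cv2.imwrite('pics/s6.png',cv2.resize(P[v-40:v+40,u-50:u+50,::-1],(750,600),interpolation=cv2.INTER_CUBIC));s=r.state();print(s['t'],s['position'],s['wrist_force'])"
```

```text
[ 0.54293971 -0.34685092  0.09229101] [-7.60913122  5.00589205 15.90326787] 0.018483296664867036
hub_stem [([0.5437, -0.3475, 0.0882], 0.45)]
hub [([0.5421, -0.3469, 0.028], 0.5)]
plate_top [([0.5459, -0.3478, 0.0465], 0.46)]
glue_bottle [([0.7197, -0.1936, 0.0023], 0.67)]
driver_yellow [([0.5707, 0.5318, -0.0003], 0.85)]
dust_brush [([0.4263, -0.0292, 0.0011], 0.57)]
26.425 [ 0.54294826 -0.34684086  0.09228586] [-7.60454405  5.20247544 15.37815529]
```

View pics/s6.png

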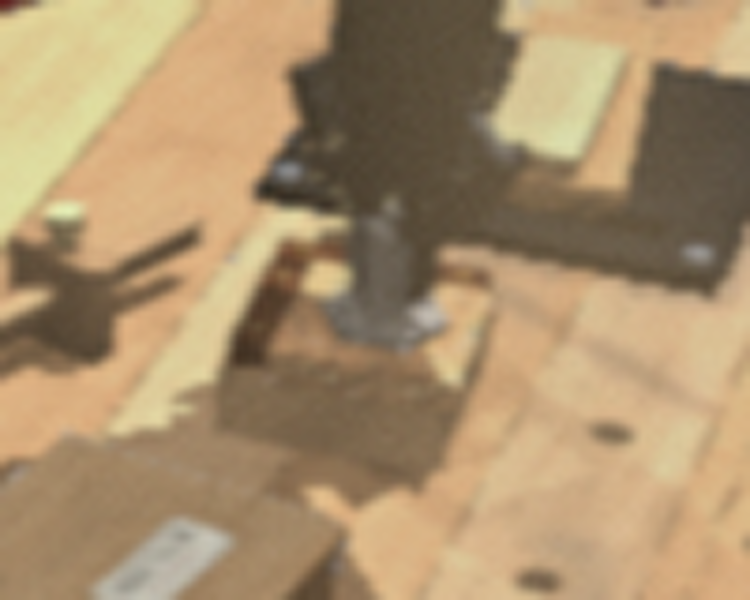

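```bash
python3 -c "
from station import r
print(r.hand_in())"
```

```text
the job is handed in; nothing more can be done
None
```

The three plates are tapped up against both fences, and the hub is home through all of them. The arm is still gripping the stem and pressing down, so you can put the clamp on. I handed the job in at about 26.5 s of the 72 s allowed.

- **Plates:** I tapped the stack toward +x, then −y, then +x again, until each push met a hard stop at 10–15 N. The picture after the first two taps shows the top plate flush and its bore centred. I did not repeat the −y tap after the second +x tap. The lower two plates were never seen directly, but the hub passed through all three without resistance.
- **Hub:** I gripped it on the stem flats at 100 N (opening about 19 mm), turned it about 31° to match the slots, and lowered it until it stopped.
- **Seating:** The tool height of 92.3 mm puts the hub's lower end at about 27.2 mm, against the 27 mm given for fully home. The network put it at 28 mm.
- **Holding:** It holds at about 15–16 N down, on top of the hub's own weight. There is also a sideways push of about 8 N in +x and 5 N in −y, toward both fences.
- **Bystanders:** The glue bottle, screwdriver and brush read within about 5 mm of where they started, which is about the network's accuracy.

The vision and contact estimates of the jig centre differed by up to about 3 mm, so I relied on the contact positions.

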